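# Index the splint mandrel and start its wing nut

### The job

On the splint-forming jig, first turn the mandrel between its two centres until its index peg points straight up. Then, without lifting the wing nut or forcing it clockwise past the thread's shoulders, push it round backwards (anticlockwise from above) by a wing until it drops into the thread, and then turn it clockwise by about a third to half a turn so that it is properly started. Leave the mandrel's peg upright and the things around the jig where they are.

Things in the scene. Friction and masses are not known exactly. Their poses are not given: they have to be found in the camera images.
- jig: Fixed jig: aluminium base plate 140 x 290 x 14 mm (jig x -70 to 70, y -165 to 125 mm). Origin on the underside; z up, x away from the robot at yaw 0, y to the left. Carries a mandrel between two grey posts (50 mm in x, 16 mm in y, tops 75 mm above the counter, at jig y = -20 and 112) and the stud at x = 0, y = -100. A 6 mm thick clamp tongue lies on the plate under the nut.
- mandrel (a joint): Angle of the mandrel about its level axis along jig y. 0: its index peg points straight up; negative: it leans to jig -x (towards the robot); positive: to jig +x. Range -1.4 to 1.4; it starts between -0.85 and -0.4. Stiff by friction (about 0.05 N m), it stays where it is left; push the peg along its arc, as a straight push at its tip can bind.
- mandrel_axis (a point): On the mandrel's axis under the peg: jig x = 0, y = 46 mm, 60 mm above the counter. z along the peg, y along the mandrel. The mandrel is an aluminium roller 36 mm in diameter, 100 mm long, with a collar 43 mm in diameter, 12 mm wide, in the middle, and one steel index peg, 10 mm in diameter, standing out of the collar.
- peg_tip (a point): Tip of the index peg, 48 mm from mandrel_axis.
- stud (a point): On the stud's vertical axis, at the flat top of its thread, 72 mm above the counter; the core ends at 92 mm. Steel, thread 22 mm in diameter, right-hand, two starts, 16 mm lead. The flat thread ends have a low shoulder at their clockwise end, so a nut resting on top cannot be started clockwise; turned anticlockwise it drops about 7 mm through two gaps, then meets a stop.
- nut: Loose steel wing nut, about 120 g, round the stud, resting on top of the thread. Origin on its axis in its underside, z up, x along the wings (a half turn makes no difference). Hub 36 mm in diameter, 34 mm high. Two lugs inside, in line with the wings, ride on the thread. At the start the underside is 46 mm above the counter and nut x points 30 to 88 degrees clockwise of jig x.
- wing_a (a point): Middle of one wing's thick end, on nut +x, 48 mm from the axis, 20 mm above the nut's underside; the other wing is opposite. Thick ends: 9 mm thick, 38 to 58 mm from the axis, 6 to 34 mm above the underside. Between hub and ends the wings are 7 mm thick, 10 to 28 mm above the underside.
- gap (a point): Level with point stud, 10 mm from the stud's axis, in the middle of one of the two thread gaps (the other is opposite), hidden under the nut: 22 degrees anticlockwise of jig x. When a wing points about this way the nut drops, its underside to about 39 mm above the counter. From there a clockwise third of a turn lowers it to about 34 mm, half a turn to about 31 mm.
- stand: Bystander: pine stand 70 x 160 x 30 mm with four upright aluminium stays, up to 195 mm above the counter. Origin centre of its underside.
- cot: Bystander: scarlet finger cot on a steel mandrel, foot 60 mm in diameter, 87 mm high. Origin centre of its underside.
- hammer: Bystander: bronze tapping hammer lying flat, about 180 mm long, head 60 x 22 mm. Origin on the counter, in the middle of its handle's length, about 70 mm from the head.
- palm_bar: Bystander: frosted white plastic palm bar lying flat, 110 x 30 x 22 mm. Origin centre of its underside.

How it is judged:
On the way, in this order (a step that is already met when the one before it is completed fails the run):
1. the mandrel's index peg points straight up (within 0.15 rad) (value of joint mandrel between -0.15 and 0.15 rad), for 0.3 s.
2. the nut, backed off, has dropped at least 5 mm into the thread, still round the stud (z of nut in the frame of jig below 0.041 m and horizontal distance between nut and stud below 0.004 m), for 0.2 s.
At the end, for the whole second after the job is handed in: The nut is started: round the stud, level within 0.14 rad, at rest, its underside lower than 36 mm above the counter (10 mm below where it began, which takes some 75 degrees of clockwise turning after the drop); the mandrel's peg points up within 0.15 rad (all of step 1 and z of nut in the frame of jig below 0.036 m and horizontal distance between nut and stud below 0.004 m and angle between nut's own z axis and vertical below 0.14 rad and linear speed of nut below 0.02 m/s); the robot touches nothing.
It fails at once if the nut, still on top of the thread, is forced clockwise over the shoulders (its +x wing past about 104 degrees clockwise of jig x) (z of nut in the frame of jig above 0.042 m and x of wing_a in the frame of jig below -0.012 m).
It fails at once if the nut is lifted more than 4 mm above where it sat at the start (z of nut in the frame of jig above 0.05 m).
It fails at once if a bystander (stand, cot, hammer or palm bar) is moved more than 20 mm (distance of any of stand, cot, hammer, palm_bar from where it was at the start of the episode above 0.02 m).
It also fails if it takes over 64 s, if anything falls off the work surface, if the arm or the gripper's body presses on something with over 40 N, if the wrist force passes 120 N, or if a joint passes its speed limit or range.

### The arm

A 6-joint arm with a two-finger parallel gripper is mounted at the origin on the work surface. World frame = base frame: x ahead of the robot, y to its left, z up, the work surface at z = 0. Lengths are in m, angles in rad, forces in N, time in s.
With the tool pointing down it reaches from about 0.3 to 0.85 m from the base axis. Payload 5.4 kg.
Tool frame: the origin (TCP) lies midway between the tips of the shut fingers; the grasp point (between the pads) lies 19 mm behind it; z points along the fingers, y is the direction in which the jaws open and shut (so a half turn about z gives the same grasp; the last joint's range is limited). The gripper opens to 85 mm and grips with 20 to 120 N. Pads are 22 mm wide; open, the fingers measure 114 mm over their backs; the gripper's body (76 mm by 85 mm) begins 54 mm behind the grasp point. The pads swing forward as they close: fully open they stand 13 mm farther back than shut.
Start: joints at [1.032, 0.158, 1.597, -0, 1.386, -0.21], TCP at [0.186, 0.544, 0.231] pointing down, gripper open.
Joint ranges: [-2.91, 2.91], [-0.94, 2.29], [0.18, 2.7], [-1.29, 4.43], [0.17, 2.64], [-3, 3]. Speed limits (rad/s): [2.57, 2.57, 3.14, 3.14, 3.14, 3.14].

### API

Orientations are given as a unit quaternion [w, x, y, z].
In Python, from station import robot gives the robot as it stands.
- The arm moves only by the tool move_arm, never from a script. Its arguments are lists of equal length, an entry for each row: "hand": the gripper's target within -1 to 1 (fully open at 1, half-way at 0, shut at -1); "xyz": the shift along the tool's x, y, z each as a share of 0.3 m, from -1 to 1, a list of three; "turn": the turn, a rotation vector about the tool's x, y, z each as a share of 90 degrees, from -1 to 1, a list of three. A call has 1 to 12 rows; each row is the pose to reach, as a shift and turn from the pose commanded when the call began, along the tool's axes at that moment; what a row does not reach only later rows make up. A row lasts 1/10 s, in which the tool goes at most 50 mm and 8.59 degrees, less where a joint would pass 70% of its speed; a pose out of reach is approached as far as the arm can. A call with a number of a shift or a turn outside -1 to 1 is refused whole. A call with a gripper value outside its range is refused whole. The fingers move at their own pace and stop on an object; "squeeze" is the grip in N (left out, the last holds). Time passes only in rows, so rows that repeat a pose let the fingers close. It gives the time, the measured TCP pose, the force and the opening at its end, in the units of the state.
- robot.observe(): the state, without advancing time (a new reading comes with each control period).
- robot.grab_frame(name): name is "side" or "top" or "wrist"; returns the picture (420x560x3 uint8, blue, green, red); there is no depth.
- robot.camera_model(name): a dict with "intrinsics" (3x3 intrinsics, pixels), "k1" (the pictures are not rectified: a ray, as slopes to the right and down, at radius r is drawn at 1 + k1 r^2 times it, then the intrinsics apply), "rvec" (rotation vector, rad) and "tvec" (3), from world to camera coordinates, as OpenCV has them; the wrist camera has in their place "hand_eye" (4x4, takes a point from camera to tool coordinates, whose origin is the TCP and whose axes are the flange's). Camera axes: x right, y down, z forward; pixel columns grow to the right and rows downward; lengths in m; the calibration is good to about 2 mm. A picture is of the moment at which its call begins: read the wrist's pose just before it. camera_model takes no time and is no camera call.
- robot.finish_job(): hands the job in, once; it reports no verdict.
The state is a dict: "clock": time; "qpos": joint angles; "dq": joint speeds; "joint_torque": joint torques, N m; "position": TCP position; "orientation": TCP orientation; "force": force on the tool from outside, world axes, zero at the start; "moment": the same for the moment, N m; "finger_gap": opening from 0.0 (shut) to 1.0 (fully open).
Only numpy, scipy, OpenCV 4.12 (cv2) and the standard library are available. Lean on these libraries where they do the work, as an engineer would, in place of code of your own. Each camera call takes 0.05 s, during which the arm holds its last target.

## Working session

There is one attempt and no reset: what is moved stays moved. The work goes in short steps, Python scripts to look and compute and a tool call to move; the robot and the scene stay as the last step left them, time stands still between calls to the robot, and variables do not carry over. Pictures are saved under pics/ and viewed, and the job is handed in when it is done.

Besides the shell and the picture viewer there is one more tool, called after "Request:" as name(argument=value, ...) on one line, values as JSON. move_arm: Moves the arm, as the interface text tells. Its arguments: {"type":"object","properties":{"hand":{"type":"array"},"xyz":{"type":"array"},"turn":{"type":"array"},"squeeze":{"type":"number"}},"required":["hand","xyz","turn"]}

```bash
mkdir -p pics; ls; python3 - <<'E'
from station import robot
import cv2
s=robot.observe()
print({k:s[k] for k in('clock','position','orientation','force','finger_gap')})
for n in('side','top','wrist'):
    cv2.imwrite(f'pics/{n}0.png',robot.grab_frame(n)); print(n,robot.camera_model(n))
E
```

```text
pics
{'clock': 0.0, 'position': array([0.18537084, 0.5436425 , 0.23029202]), 'orientation': array([-3.53045904e-04,  1.63661070e-01,  9.86516150e-01, -9.03059103e-04]), 'force': array([ 0.16388007, -0.30291009,  0.41407763]), 'finger_gap': 1.0005577262450058}
side {'intrinsics': array([[504.59841152,   0.        , 272.67695252],
       [  0.        , 504.59841152, 203.02408551],
       [  0.        ,   0.        ,   1.        ]]), 'k1': -0.015740161045052974, 'rvec': array([ 2.14847758, -0.52701233,  0.23825083]), 'tvec': array([-0.47375427,  0.23393086,  1.29217792])}
top {'intrinsics': array([[402.14097179,   0.        , 278.61853023],
       [  0.        , 402.14097179, 204.37174602],
       [  0.        ,   0.        ,   1.        ]]), 'k1': -0.08021808593591055, 'rvec': array([ 2.15978138, -2.21829242,  0.04575246]), 'tvec': array([0.00952321, 0.52806527, 1.11520432])}
wrist {'intrinsics': array([[327.15520114,   0.        , 278.80076776],
       [  0.        , 327.15520114, 209.99044315],
       [  0.        ,   0.        ,   1.        ]]), 'k1': -0.02701025170850617, 'hand_eye': array([[ 6.31530439e-04, -9.47238702e-01, -3.20528379e-01,
         8.25889682e-02],
       [ 9.99999704e-01,  4.57308434e-04,  6.18821976e-04,
        -9.61987674e-04],
       [-4.39591795e-04, -3.20528675e-01,  9.47238711e-01,
        -1.41640823e-01],
       [ 0.00000000e+00,  0.00000000e+00,  0.00000000e+00,
         1.00000000e+00]])}
```

View pics/side0.png

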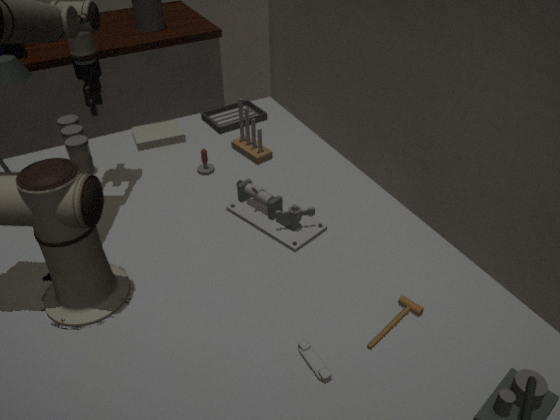

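View pics/top0.png

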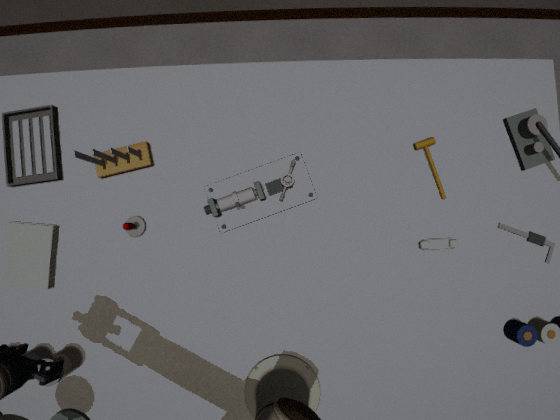

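View pics/wrist0.png

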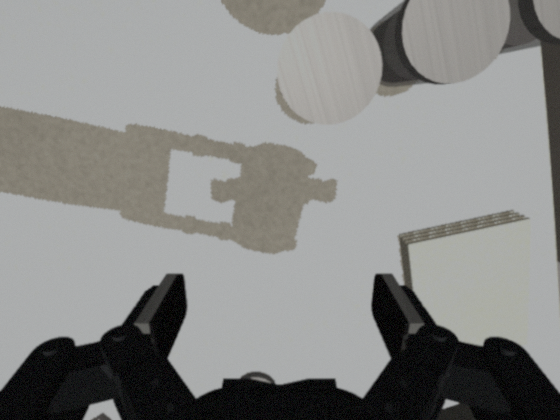

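The top view shows the jig plate with corners near (205,186), (302,153), (316,197) and (221,232), the mandrel on the left and the nut at (288,181). Bystanders are well clear.

```bash
cat > h.py <<'E'
import numpy as np, cv2
from station import robot
from scipy.spatial.transform import Rotation as R
def cam(name,st=None):
    m=robot.camera_model(name)
    if name=='wrist':
        q=st['orientation']; T=np.eye(4); T[:3,:3]=R.from_quat([q[1],q[2],q[3],q[0]]).as_matrix(); T[:3,3]=st['position']
        C=T@m['hand_eye']; 
        Rw=C[:3,:3].T; t=-Rw@C[:3,3]
    else:
        Rw=cv2.Rodrigues(m['rvec'])[0]; t=m['tvec']
    return m['intrinsics'],m['k1'],Rw,t
def ray(c,px):
    K,k1,Rw,t=c
    p=np.atleast_2d(np.array(px,float)); d=(p-[K[0,2],K[1,2]])/[K[0,0],K[1,1]]
    u=d.copy()
    for _ in range(10): u=d/(1+k1*(u**2).sum(1,keepdims=True))
    v=np.c_[u,np.ones(len(u))]@Rw
    return -Rw.T@t, v
def onz(c,px,z):
    o,v=ray(c,px); return o+v*((z-o[2])/v[:,2:])
def proj(c,P):
    K,k1,Rw,t=c
    p=np.atleast_2d(P)@Rw.T+t; u=p[:,:2]/p[:,2:]
    u=u*(1+k1*(u**2).sum(1,keepdims=True)); return u*[K[0,0],K[1,1]]+[K[0,2],K[1,2]]
E
python3 - <<'E'
from h import *
c=cam('top')
P=onz(c,[(205,186),(302,153),(316,197),(221,232)],0.014)
print(P.round(4))
print(np.linalg.norm(P-np.roll(P,-1,0),axis=1))
print(onz(c,[(288,181)],0.09))
q=robot.observe()['orientation'];print(R.from_quat([q[1],q[2],q[3],q[0]]).as_matrix().round(3))
for z in (.2,.25,.3):pass
img=cv2.imread('pics/top0.png')
cv2.imwrite('pics/topz.png',cv2.resize(img[130:250,180:340],None,fx=5,fy=5,interpolation=cv2.INTER_CUBIC))
img=cv2.imread('pics/side0.png')
cv2.imwrite('pics/sidez.png',cv2.resize(img[165:260,210:340],None,fx=6,fy=6,interpolation=cv2.INTER_CUBIC))
E
```

```text
[[ 0.5858  0.2022  0.014 ]
 [ 0.6718 -0.0746  0.014 ]
 [ 0.546  -0.1101  0.014 ]
 [ 0.4548  0.1592  0.014 ]]
[0.28987726 0.13075305 0.28436248 0.13783281]
[[ 0.58488712 -0.03164098  0.09      ]]
[[-0.946  0.323 -0.001]
 [ 0.323  0.946 -0.001]
 [ 0.    -0.001 -1.   ]]
```

View pics/topz.png

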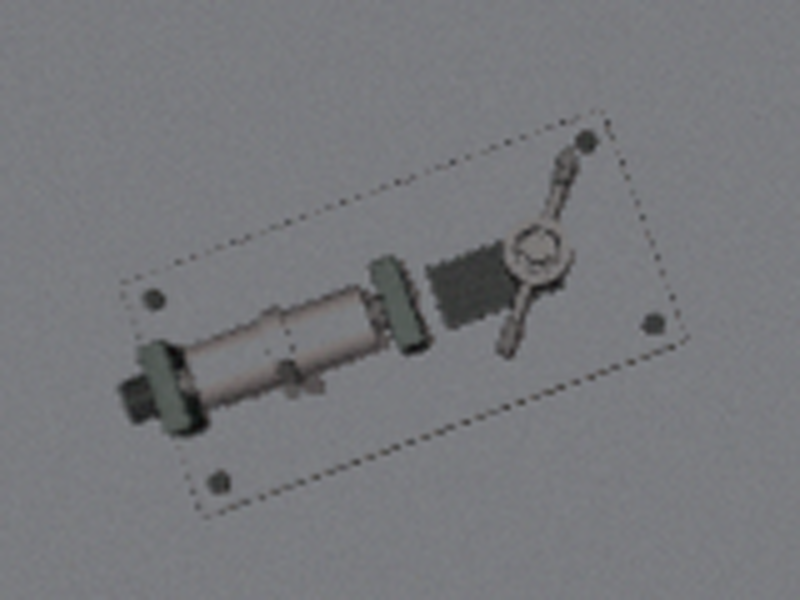

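View pics/sidez.png

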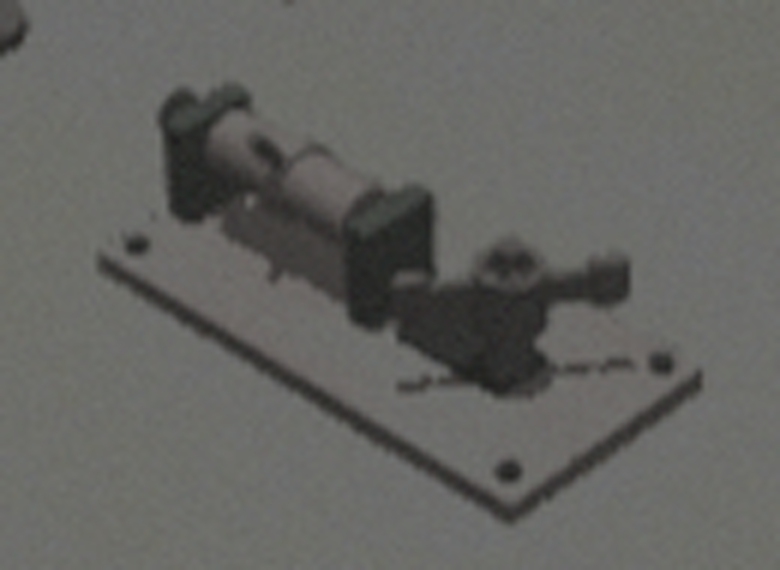

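```bash
cat >> h.py <<'E'
def toolR(st):
    q=st['orientation']; return R.from_quat([q[1],q[2],q[3],q[0]]).as_matrix()
def plan(target,yaw):
    """target TCP xyz, yaw world angle of tool y, tool down -> shift/turn shares"""
    st=robot.observe(); M=toolR(st)
    d=M.T@(np.array(target)-st['position'])/0.3
    ty=np.array([np.cos(yaw),np.sin(yaw),0]); tz=np.array([0,0,-1.]); G=np.c_[np.cross(ty,tz),ty,tz]
    rv=R.from_matrix(M.T@G).as_rotvec()/(np.pi/2)
    print('pos',st['position'].round(4),'yaw',np.degrees(np.arctan2(M[1,1],M[0,1])).round(2),'F',st['force'].round(1),'t',round(st['clock'],2))
    print('xyz',d.round(4),'turn',rv.round(4), 'rows>=',max(np.linalg.norm(d)*6, np.linalg.norm(rv)*90/8.59).round(1))
E
python3 - <<'E'
from h import *
c=cam('top')
px=(np.array([(122,283),(603,110),(688,342),(205,517)])+.5)/5-.5+[180,130]
P=onz(c,px,0.014)[:,:2]
L=np.array([(70,125),(70,-165),(-70,-165),(-70,125)])/1e3
# kabsch
a=L-L.mean(0);b=P-P.mean(0)
yaw=np.arctan2((a[:,0]*b[:,1]-a[:,1]*b[:,0]).sum(),(a*b).sum())
Rz=np.array([[np.cos(yaw),-np.sin(yaw)],[np.sin(yaw),np.cos(yaw)]])
o=P.mean(0)-Rz@L.mean(0)
print(yaw,np.degrees(yaw),o,((Rz@L.T).T+o-P)*1e3)
m=Rz@[0,.046]+o; s=Rz@[0,-.1]+o; print('mand',m,'stud',s)
w=(np.array([(570,155),(508,350),(538,247)])+.5)/5-.5+[180,130]
Q=onz(c,w,.08);print(Q, np.degrees(np.arctan2(*(Q[0]-Q[1])[[1,0]])))
plan([m[0],m[1],.26],yaw)
E
```

```text
0.32016607052329915 18.344164584272914 [0.55782416 0.06460049] [[-0.37497553  0.18842336]
 [ 0.20506011 -0.37789505]
 [ 0.19322018 -0.62945126]
 [-0.02330476  0.81892295]]
mand [0.54334685 0.10826291] stud [ 0.58929658 -0.03031783]
[[ 0.64012413 -0.04820358  0.08      ]
 [ 0.53707782 -0.01243752  0.08      ]
 [ 0.59138411 -0.02981447  0.08      ]] -19.141235484310013
pos [0.1854 0.5438 0.2305] yaw 71.16 F [-0.5 -0.3 -0. ] t 0.15
xyz [-1.5979 -0.9888 -0.0973] turn [-1.000e-03  3.000e-04  5.869e-01] rows>= 11.3
```

Request:
move_arm(hand=[0.3,0.3,0.3,0.3,0.3,0.3,0.3], xyz=[[-0.8,-0.5,-0.1],[-0.8,-0.5,-0.1],[-0.8,-0.5,-0.1],[-0.8,-0.5,-0.1],[-0.8,-0.5,-0.1],[-0.8,-0.5,-0.1],[-0.8,-0.5,-0.1]], turn=[[0,0,0.587],[0,0,0.587],[0,0,0.587],[0,0,0.587],[0,0,0.587],[0,0,0.587],[0,0,0.587]])

```text
clock: 0.85
position: [0.3669, 0.322, 0.2618]
orientation: [0.001, 0.589, 0.808, 0.0]
force: [-0.7, 0.9, -0.0]
finger_gap: 0.648
```

```bash
python3 - <<'E'
from h import *
plan([.5433,.1083,.26],.3202)
E
```

```text
pos [0.3669 0.322  0.2618] yaw 17.84 F [-0.7  0.9 -0. ] t 0.85
xyz [-0.8581  0.3415  0.0072] turn [ 0.0008  0.0007 -0.0056] rows>= 5.5
```

Request:
move_arm(hand=[0.3,0.3,0.3,0.3,0.3,0.3,0.3,0.3], xyz=[[-0.858,0.342,0.007],[-0.858,0.342,0.007],[-0.858,0.342,0.007],[-0.858,0.342,0.007],[-0.858,0.342,0.007],[-0.858,0.342,0.007],[-0.858,0.342,0.007],[-0.858,0.342,0.007]], turn=[[0,0,-0.005],[0,0,-0.005],[0,0,-0.005],[0,0,-0.005],[0,0,-0.005],[0,0,-0.005],[0,0,-0.005],[0,0,-0.005]])

```text
clock: 1.65
position: [0.5423, 0.1132, 0.2586]
orientation: [-0.001, 0.582, 0.813, -0.0]
force: [-0.5, 0.1, -0.3]
finger_gap: 0.649
```

```bash
python3 - <<'E'
from h import *
st=robot.observe(); im=robot.grab_frame('wrist')
import pickle; pickle.dump(st,open('st1.pkl','wb'))
cv2.imwrite('pics/w1.png',im); print(st['position'],st['finger_gap'])
c=cam('wrist',st)
yaw=.3202; Rz=np.array([[np.cos(yaw),-np.sin(yaw)],[np.sin(yaw),np.cos(yaw)]]);o=np.array([.55782,.0646])
J=lambda x,y,z: np.r_[Rz@[x,y]+o,z]
for n,p in dict(ax=(0,.046,.0815),stud=(0,-.1,.092),c1=(.07,.125,.014),c2=(-.07,.125,.014),tip06=(-.027,.046,.0996)).items(): print(n,proj(c,J(*p)).round(1))
E
```

```text
[0.54234804 0.11322096 0.25858233] 0.6494184079901879
ax [[278.9 190.5]]
stud [[277.7 318.6]]
c1 [[341.4 107.9]]
c2 [[217.6 106.8]]
tip06 [[250.6 195.3]]
```

View pics/w1.png

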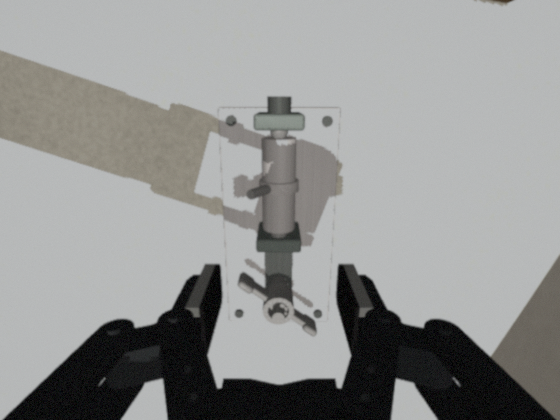

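The wrist view agrees with the jig estimate: its corners are at (219,107) and (340,107), the peg leans left with its tip near (250,193), and the nut is at (278,310).

```bash
python3 - <<'E'
import cv2
im=cv2.imread('pics/w1.png')
cv2.imwrite('pics/w1z.png',cv2.resize(im[165:225,230:310],None,fx=8,fy=8,interpolation=cv2.INTER_CUBIC))
cv2.imwrite('pics/w1n.png',cv2.resize(im[260:350,220:340],None,fx=6,fy=6,interpolation=cv2.INTER_CUBIC))
E
```

```text
(no output)
```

View pics/w1z.png

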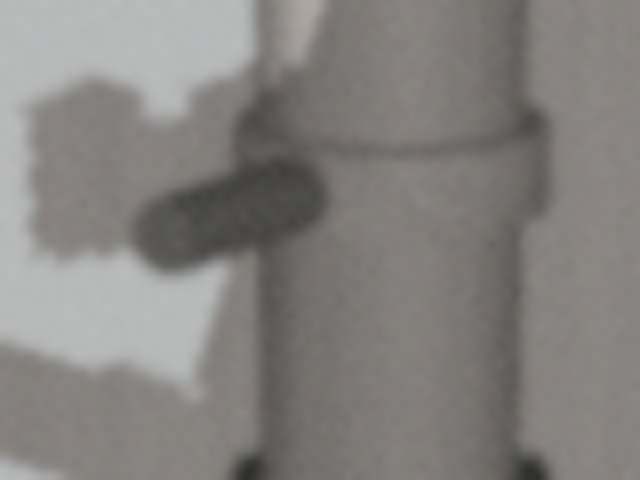

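View pics/w1n.png

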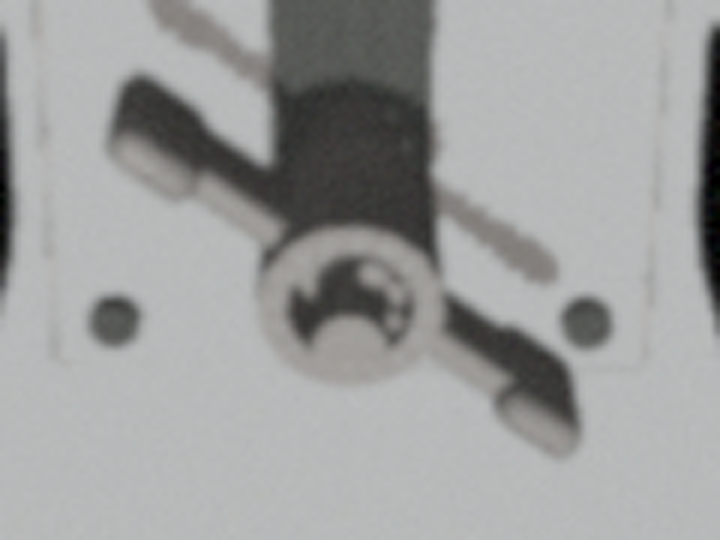

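```bash
cat >> h.py <<'E'
YAW=.3202; RZ=np.array([[np.cos(YAW),-np.sin(YAW)],[np.sin(YAW),np.cos(YAW)]]);O=np.array([.55782,.0646])
J=lambda x,y,z: np.r_[RZ@[x,y]+O,z]
def tojig(P): P=np.atleast_2d(P).copy(); P[:,:2]=(P[:,:2]-O)@RZ; return P
def pegplane(c,px,y=.046):
    o,v=ray(c,px); a=tojig(o)[0]; vj=v.copy(); vj[:,:2]=v[:,:2]@RZ
    return a+vj*((y-a[1])/vj[:,1:2])
E
python3 - <<'E'
from h import *
import pickle
st=pickle.load(open('st1.pkl','rb')); c=cam('wrist',st)
# tip face centre ~ (168,238) in zoom
t=(np.array([[168,238]])+.5)/8-.5+[230,165]
p=pegplane(c,t)[0]; print(p, np.arctan2(p[0],p[2]-.06), np.hypot(p[0],p[2]-.06))
n=(np.array([[155,162],[540,425],[350,303],[112,148],[580,440]])+.5)/6-.5+[220,260]
Q=tojig(onz(c,n,.080)); print(Q.round(4), np.degrees(np.arctan2(*(Q[1]-Q[0])[[1,0]])))
for x in (-.02,):plan(J(x,.046,.13),YAW)
E
```

```text
[-0.02731161  0.046       0.09631874] -0.6447783873213805 0.045441993562626085
[[-3.660e-02 -6.640e-02  8.000e-02]
 [ 3.790e-02 -1.254e-01  8.000e-02]
 [ 1.000e-04 -9.730e-02  8.000e-02]
 [-4.460e-02 -6.350e-02  8.000e-02]
 [ 4.590e-02 -1.290e-01  8.000e-02]] -38.38946472270394
pos [0.542  0.1138 0.2588] yaw 18.86 F [-0.2  0.2 -0.3] t 1.7
xyz [-0.0186 -0.0681  0.4293] turn [-0.0006 -0.0006  0.0057] rows>= 2.6
```

Request:
move_arm(hand=[-0.3,-0.3,-0.3,-0.3,-0.3,-0.3,-0.3], xyz=[[-0.018,-0.08,0.42],[-0.018,-0.08,0.42],[-0.018,-0.08,0.42],[-0.018,-0.08,0.42],[-0.018,-0.08,0.42],[-0.018,-0.08,0.42],[-0.018,-0.08,0.42]], turn=[[0,0,0.005],[0,0,0.005],[0,0,0.005],[0,0,0.005],[0,0,0.005],[0,0,0.005],[0,0,0.005]])

```text
clock: 2.4
position: [0.5236, 0.1002, 0.1358]
orientation: [0.002, 0.585, 0.811, 0.001]
force: [0.5, -0.5, 0.6]
finger_gap: 0.346
```

```bash
python3 - <<'E'
from h import *
plan(J(-.024,.046,.084),YAW)
st=robot.observe(); cv2.imwrite('pics/w2.png',robot.grab_frame('wrist')); print(tojig(st['position']))
c=cam('wrist',st); print(proj(c,J(-.0289,.046,.0984)))
E
```

```text
pos [0.5236 0.1002 0.1358] yaw 18.37 F [ 0.5 -0.5  0.6] t 2.4
xyz [ 0.0051 -0.01    0.1725] turn [0.0028 0.001  0.0003] rows>= 1.0
[[-0.02124366  0.04454387  0.13576166]]
[[266.51123192 241.41274171]]
```

View pics/w2.png

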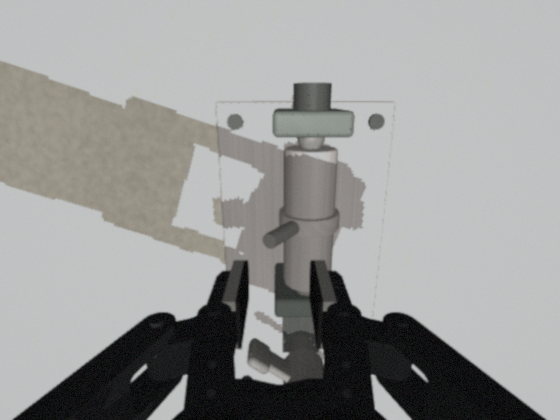

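The peg tip is at (270,238), between the finger tips at columns 240 and 320, so descending straight down straddles it.

Request:
move_arm(hand=[-0.3,-0.3,-0.3,-0.3], xyz=[[0.005,-0.01,0.09],[0.005,-0.01,0.172],[0.005,-0.01,0.172],[0.005,-0.01,0.172]], turn=[[0,0,0],[0,0,0],[0,0,0],[0,0,0]])

```text
clock: 2.85
position: [0.5191, 0.1003, 0.0823]
orientation: [0.0, 0.585, 0.811, 0.0]
force: [0.2, -0.4, 0.6]
finger_gap: 0.351
```

```bash
python3 - <<'E'
from h import *
plan(J(0,.046,.086),YAW); print(tojig(robot.observe()['position']))
E
```

```text
pos [0.5191 0.1003 0.0823] yaw 18.33 F [ 0.2 -0.4  0.6] t 2.85
xyz [-0.0003  0.0852 -0.0122] turn [ 0.0006  0.0002 -0.0002] rows>= 0.5
[[-0.02555674  0.046082    0.08232852]]
```

Request:
move_arm(hand=[-0.3,-0.3,-0.3,-0.3,-0.3,-0.3,-1,-1,-1,-1,-1,-1], squeeze=25, xyz=[[0,0.02,-0.005],[0,0.04,-0.01],[0,0.06,-0.013],[0,0.085,-0.015],[0,0.085,-0.015],[0,0.085,-0.015],[0,0.085,-0.015],[0,0.085,-0.015],[0,0.085,-0.015],[0,0.085,-0.015],[0,0.085,-0.015],[0,0.085,-0.015]], turn=[[0,0,0],[0,0,0],[0,0,0],[0,0,0],[0,0,0],[0,0,0],[0,0,0],[0,0,0],[0,0,0],[0,0,0],[0,0,0],[0,0,0]])

```text
clock: 4.05
position: [0.5427, 0.1084, 0.0861]
orientation: [0.0, 0.585, 0.811, 0.0]
force: [-0.0, 0.6, 0.2]
finger_gap: 0.104
```

```bash
python3 - <<'E'
from h import *
plan(J(0,.046,.086),YAW); st=robot.observe();print(tojig(st['position']),st['finger_gap']); cv2.imwrite('pics/w3.png',robot.grab_frame('wrist'))
E
```

```text
pos [0.5427 0.1084 0.0861] yaw 18.33 F [-0.   0.6  0.2] t 4.05
xyz [-0.001   0.0019  0.0004] turn [ 0.0002 -0.     -0.0002] rows>= 0.0
[[-0.00055599  0.04630136  0.08610852]] 0.10449153107083457
```

View pics/w3.png

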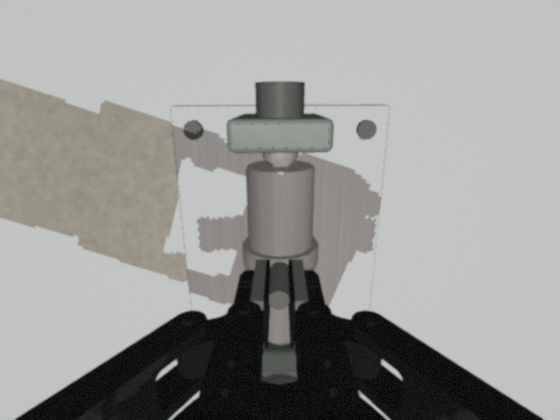

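The peg is held upright between the pads at (279,285). I'll release it, rise and check.

Request:
move_arm(hand=[-0.5,-0.5,-0.5,-0.5,-0.5,-0.5,-0.5,-0.5,-0.5,-0.5], xyz=[[0,0,0],[0,0,0],[0,0,0],[0,0,-0.1],[0,0,-0.2],[0.1,0,-0.35],[0.1,0,-0.4],[0.1,0,-0.4],[0.1,0,-0.4],[0.1,0,-0.4]], turn=[[0,0,0],[0,0,0],[0,0,0],[0,0,0],[0,0,0],[0,0,0],[0,0,0],[0,0,0],[0,0,0],[0,0,0]])

```text
clock: 5.1
position: [0.5322, 0.1363, 0.204]
orientation: [-0.001, 0.586, 0.811, -0.001]
force: [-0.2, 0.1, -0.0]
finger_gap: 0.247
```

```bash
python3 - <<'E'
from h import *
st=robot.observe();print(tojig(st['position']));im=robot.grab_frame('wrist'); cv2.imwrite('pics/w4.png',im)
import pickle; pickle.dump(st,open('st4.pkl','wb'))
c=cam('wrist',st); print(proj(c,[J(0,.046,.108),J(0,.046,.0815),J(.0072,.046,.1075),J(-.0072,.046,.1075)]))
E
```

```text
[[-0.00178111  0.07616771  0.20402063]]
[[282.06678383 247.64865758]
 [281.89295552 234.66737651]
 [291.06842227 247.39243456]
 [273.05933309 247.36751375]]
```

View pics/w4.png

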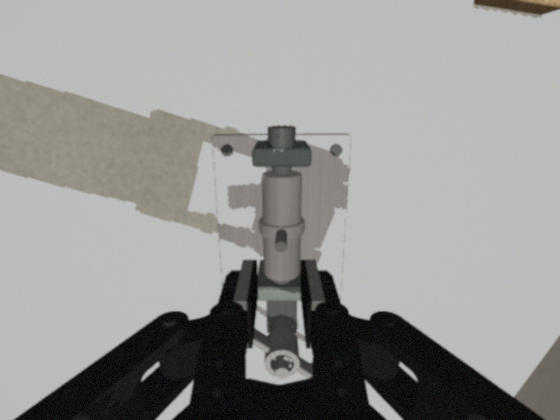

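The peg is upright: it is vertical in the image at column 281, against a prediction of 282. Next I go to the nut, jaws about 85° clockwise of jig x and fully open.

```bash
python3 - <<'E'
from h import *
plan(J(0,-.1,.15),YAW-np.radians(85))
E
```

```text
pos [0.5321 0.1363 0.2039] yaw 18.29 F [-0.  -0.2 -1. ] t 5.15
xyz [-0.5874  0.0073  0.1791] turn [-0.0024  0.0012  0.9439] rows>= 9.9
```

Request:
move_arm(hand=[1,1,1,1,1,1,1,1,1,1,1,1], xyz=[[-0.1,0,0],[-0.2,0,0],[-0.3,0,0],[-0.4,0,0],[-0.5,0,0],[-0.587,0.007,0],[-0.587,0.007,0],[-0.587,0.007,0],[-0.587,0.007,0.05],[-0.587,0.007,0.1],[-0.587,0.007,0.1],[-0.587,0.007,0.1]], turn=[[0,0,0.95],[0,0,0.95],[0,0,0.95],[0,0,0.95],[0,0,0.95],[0,0,0.95],[0,0,0.95],[0,0,0.95],[0,0,0.95],[0,0,0.95],[0,0,0.95],[0,0,0.95]])

```text
clock: 6.35
position: [0.5899, -0.0298, 0.1751]
orientation: [-0.001, 0.98, 0.199, -0.001]
force: [0.9, -0.1, 0.4]
finger_gap: 1.002
```

```bash
cat > look.py <<'E'
from h import *
import sys,pickle
n=sys.argv[1]
st=robot.observe();im=robot.grab_frame('wrist'); cv2.imwrite(f'pics/{n}.png',im); pickle.dump(st,open(f'{n}.pkl','wb'))
c=cam('wrist',st); print(tojig(st['position']).round(4),'gap',st['finger_gap'],'F',st['force'],'t',st['clock'],'q6',st['qpos'][5]); print('stud',proj(c,[J(0,-.1,.092)]).round(1))
E
python3 look.py w5
```

```text
[[ 0.0008 -0.0997  0.1751]] gap 1.0015423866671413 F [ 0.94118373 -0.08310274  0.4036379 ] t 6.35 q6 0.9144597930677725
stud [[278.3 218.5]]
```

View pics/w5.png

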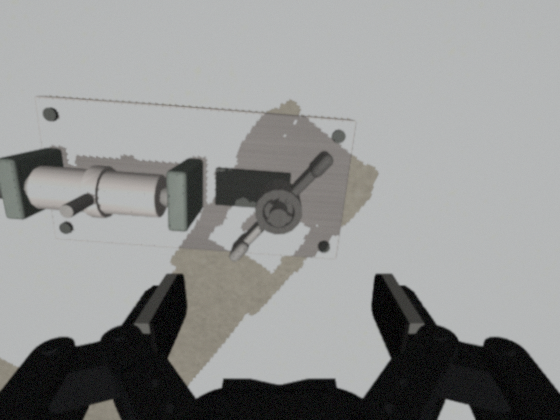

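```bash
python3 - <<'E'
from h import *
import pickle
im=cv2.imread('pics/w5.png')
cv2.imwrite('pics/w5z.png',cv2.resize(im[145:265,210:350],None,fx=5,fy=5,interpolation=cv2.INTER_CUBIC))
st=pickle.load(open('w5.pkl','rb'));c=cam('wrist',st)
cor=[J(.07,-.165,.014),J(-.07,-.165,.014),J(.07,.125,.014),J(0,-.1,.092),J(0,-.1,.08),J(0,.046,.108),J(.025,-.028,.075),J(-.025,-.028,.075)]
print(proj(c,cor).round(1))
plan(J(0,-.1,.12),YAW-np.radians(85))
E
```

```text
[[357.2 120.8]
 [335.8 260.4]
 [ 32.8  94.6]
 [278.3 218.5]
 [278.4 213. ]
 [ 65.1 209.9]
 [185.8 172.1]
 [186.4 233.3]]
pos [ 0.5905 -0.0299  0.176 ] yaw -67.02 F [0.2 0.6 0. ] t 6.4
xyz [-0.0042 -0.0002  0.1867] turn [-0.0002  0.0003 -0.004 ] rows>= 1.1
```

View pics/w5z.png

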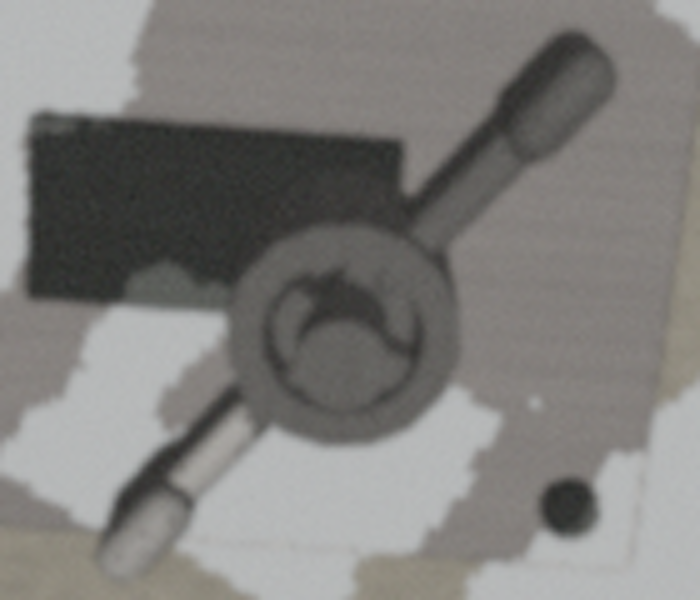

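The core top centre at (279,217) matches the predicted stud position within about 1 mm. I'll descend with the jaws at about -70° in the jig frame.

Request:
move_arm(hand=[1,1,1,1,1,1,1,1], xyz=[[-0.004,0,0.15],[-0.004,0,0.15],[-0.004,0,0.24],[-0.004,0,0.32],[-0.004,0,0.38],[-0.004,0,0.43],[-0.004,0,0.44],[-0.004,0,0.44]], turn=[[0,0,-0.17],[0,0,-0.17],[0,0,-0.17],[0,0,-0.17],[0,0,-0.17],[0,0,-0.17],[0,0,-0.17],[0,0,-0.17]])

```text
clock: 7.2
position: [0.5897, -0.0303, 0.0443]
orientation: [0.0, 0.945, 0.327, 0.0]
force: [0.5, -0.6, 0.6]
finger_gap: 1.001
```

```bash
python3 look.py w6; python3 - <<'E'
from h import *
plan(J(0,-.1,.042),YAW-np.radians(70))
E
```

```text
[[ 0.0004 -0.1001  0.0443]] gap 1.0014105257772425 F [ 0.48341342 -0.59326068  0.63766511] t 7.2 q6 0.648889263828169
stud [[276.6 344.8]]
pos [ 0.5902 -0.0304  0.045 ] yaw -51.84 F [ 0.6  0.  -0.5] t 7.25
xyz [-0.0023 -0.0021  0.0101] turn [ 0.0008 -0.0006 -0.0021] rows>= 0.1
```

View pics/w6.png

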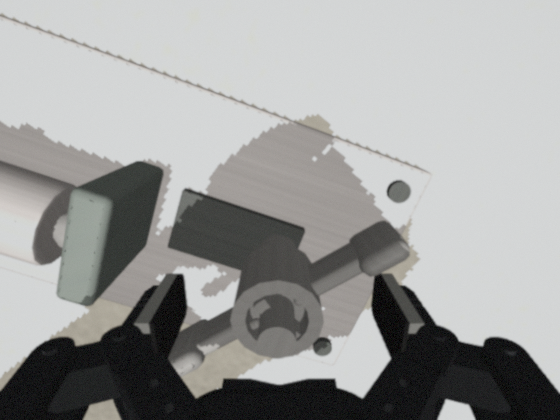

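The fingers straddle the nut clear of everything, with the right wing end at (380,245) on the anticlockwise side of the right finger. I'll turn anticlockwise gently.

Request:
move_arm(hand=[1,1,1,1,1,1,1,1,1,1,1,1], xyz=[[-0.002,-0.002,0.005],[-0.002,-0.002,0.005],[-0.002,-0.002,0.005],[-0.002,-0.002,0.005],[-0.002,-0.002,0.005],[-0.002,-0.002,0.005],[-0.002,-0.002,0.005],[-0.002,-0.002,0.005],[-0.002,-0.002,0.005],[-0.002,-0.002,0.005],[-0.002,-0.002,0.005],[-0.002,-0.002,0.005]], turn=[[0,0,-0.05],[0,0,-0.1],[0,0,-0.15],[0,0,-0.2],[0,0,-0.25],[0,0,-0.3],[0,0,-0.35],[0,0,-0.4],[0,0,-0.45],[0,0,-0.5],[0,0,-0.55],[0,0,-0.55]])

```text
clock: 8.45
position: [0.5898, -0.0303, 0.0441]
orientation: [0.001, 0.721, 0.693, 0.001]
force: [1.0, 1.2, 0.4]
finger_gap: 0.999
```

```bash
python3 look.py w7; python3 - <<'E'
from h import *
plan(J(0,-.1,.042),YAW+np.radians(2)); print(robot.observe()['moment'])
E
```

```text
[[ 0.0004 -0.1001  0.0441]] gap 0.9994677369686009 F [0.98776596 1.17791442 0.39081683] t 8.45 q6 -0.21508383427297048
stud [[278.3 344.2]]
pos [ 0.5896 -0.0303  0.0439] yaw -2.44 F [ 0.3  1.1 -0.6] t 8.5
xyz [-0.0001 -0.0011  0.0065] turn [ 0.0014  0.0006 -0.2532] rows>= 2.7
[-0.04980135 -0.04974774  0.02923964]
```

View pics/w7.png

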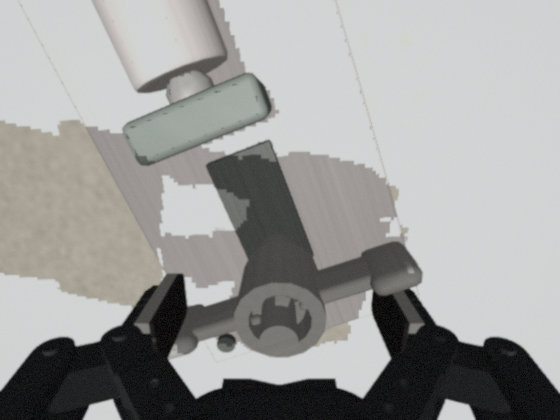

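The wings now ride about 18° ahead of the fingers, so the pushing works. I'll continue to the gap in small steps.

Request:
move_arm(hand=[1,1,1,1,1,1,1,1,1,1], xyz=[[0,0,0],[0,0,0],[0,0,0],[0,0,0],[0,0,0],[0,0,0],[0,0,0],[0,0,0],[0,0,0],[0,0,0]], turn=[[0,0,-0.04],[0,0,-0.08],[0,0,-0.12],[0,0,-0.16],[0,0,-0.19],[0,0,-0.21],[0,0,-0.23],[0,0,-0.25],[0,0,-0.25],[0,0,-0.25]])

```text
clock: 9.5
position: [0.589, -0.0302, 0.0431]
orientation: [0.0, 0.573, 0.819, 0.0]
force: [0.0, -0.4, 0.6]
finger_gap: 0.997
```

```bash
python3 look.py w8; python3 - <<'E'
from h import *
plan(J(0,-.1,.042),YAW+np.radians(2)); print(robot.observe()['moment'])
E
```

```text
[[-0.0003 -0.0998  0.0431]] gap 0.9966909310116151 F [ 0.03093192 -0.44485549  0.58892583] t 9.5 q6 -0.6056505877701042
stud [[281.  347.2]]
pos [ 0.5889 -0.0302  0.043 ] yaw 20.05 F [ 0.7 -0.5  0.7] t 9.55
xyz [-0.0009  0.001   0.0032] turn [ 0.0004  0.0002 -0.0033] rows>= 0.0
[-0.00718043  0.03176757  0.0323953 ]
```

View pics/w8.png

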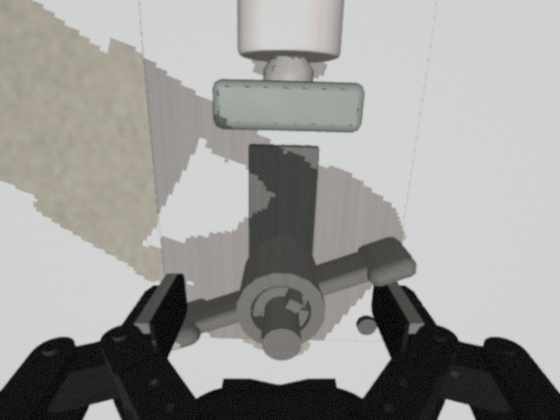

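The core now pokes out past the hub ring: core (281,345), ring centre (281,307), where they were 20 px apart before. The nut has apparently dropped, and I'll check that numerically from the ring position.

```bash
python3 - <<'E'
from h import *
import pickle
for n in('w7','w8'):
    c=cam('wrist',pickle.load(open(n+'.pkl','rb')))
    for z in(.080,.073,.068): print(n,z,proj(c,[J(0,-.1,z),J(0,-.1,.092)]).round(1).tolist())
    im=cv2.imread(f'pics/{n}.png'); cv2.imwrite(f'pics/{n}z.png',cv2.resize(im[230:380,160:430],None,fx=2.9,fy=2.9,interpolation=cv2.INTER_CUBIC))
E
```

```text
w7 0.08 [[279.1, 322.7], [279.2, 344.6]]
w7 0.073 [[279.1, 311.7], [279.2, 344.6]]
w7 0.068 [[279.0, 304.4], [279.2, 344.6]]
w8 0.08 [[280.8, 325.0], [281.0, 347.2]]
w8 0.073 [[280.7, 313.8], [281.0, 347.2]]
w8 0.068 [[280.6, 306.4], [281.0, 347.2]]
```

View pics/w8z.png

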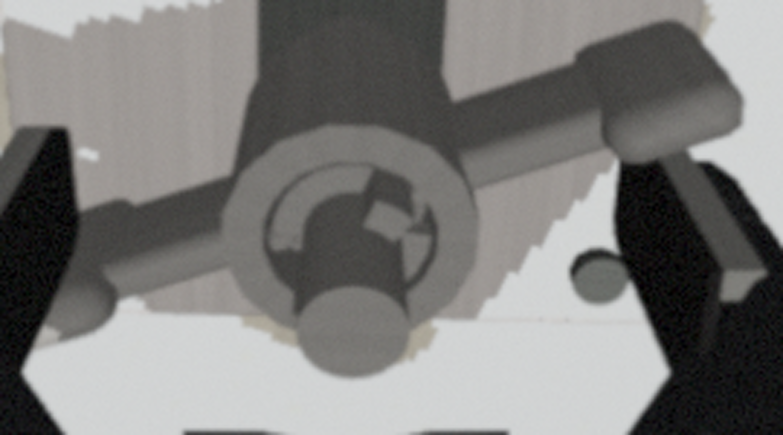

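The nut has dropped: ring-to-core offset is 34.5 px, with 33.4 px expected for the 7 mm drop. Next I back off, lift clear, turn past the wings and come down on their other side.

Request:
move_arm(hand=[1,1,1,1,1,1,1,1,1,1,1,1], xyz=[[0,0,0],[0,0,0],[0,0,0],[0,0,-0.08],[0,0,-0.18],[0,0,-0.22],[0,0,-0.22],[0,0,-0.22],[0,0,-0.22],[0,0,-0.22],[0,0,-0.22],[0,0,-0.22]], turn=[[0,0,0.06],[0,0,0.1],[0,0,0.1],[0,0,0.1],[0,0,0.1],[0,0,0.1],[0,0,0.02],[0,0,-0.08],[0,0,-0.18],[0,0,-0.28],[0,0,-0.38],[0,0,-0.48]])

```text
clock: 10.75
position: [0.5884, -0.0301, 0.108]
orientation: [-0.0, 0.244, 0.97, -0.0]
force: [-0.4, -0.5, -0.5]
finger_gap: 0.996
```

```bash
python3 look.py w9; python3 - <<'E'
from h import *
plan(J(0,-.1,.11),YAW+np.radians(62))
E
```

```text
[[-0.0008 -0.0995  0.108 ]] gap 0.9964281255651493 F [-0.39322503 -0.48272317 -0.53396801] t 10.75 q6 -1.332772846856182
stud [[280.7 262.8]]
pos [ 0.5884 -0.03    0.108 ] yaw 62.01 F [-0.5  0.1  1.3] t 10.8
xyz [-0.0032  0.0006 -0.0066] turn [-0.     -0.0004 -0.2037] rows>= 2.1
```

View pics/w9.png

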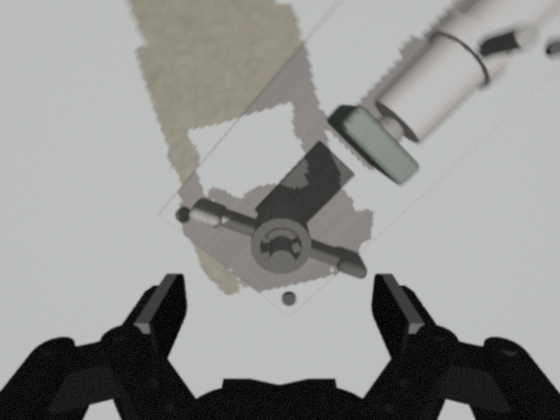

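The wings run from (205,210) to (352,265), about 22° clockwise of the jaws, and the nut is still down. I'll turn another 18° and lower.

Request:
move_arm(hand=[1,1,1,1,1,1,1,1,1,1], xyz=[[-0.002,0,0],[-0.002,0,0],[-0.002,0,0],[-0.002,0,0],[-0.002,0,0.08],[-0.002,0,0.14],[-0.002,0,0.19],[-0.002,0,0.23],[-0.002,0,0.24],[-0.002,0,0.24]], turn=[[0,0,-0.09],[0,0,-0.18],[0,0,-0.2],[0,0,-0.2],[0,0,-0.2],[0,0,-0.2],[0,0,-0.2],[0,0,-0.2],[0,0,-0.2],[0,0,-0.2]])

```text
clock: 11.8
position: [0.589, -0.0303, 0.0363]
orientation: [-0.0, 0.093, 0.996, 0.0]
force: [-0.6, -0.2, -0.4]
finger_gap: 1.0
```

```bash
python3 look.py w10; python3 - <<'E'
from h import *
plan(J(0,-.1,.035),YAW+np.radians(0))
E
```

```text
[[-0.0003 -0.0999  0.0363]] gap 1.0003578166221294 F [-0.56524655 -0.23541627 -0.41093462] t 11.8 q6 -1.6397923043395817
stud [[281.7 363.6]]
pos [ 0.5896 -0.0305  0.037 ] yaw 79.28 F [-1.  -0.1 -0.1] t 11.85
xyz [0.0012 0.0004 0.0068] turn [2.000e-04 5.000e-04 6.771e-01] rows>= 7.1
```

View pics/w10.png

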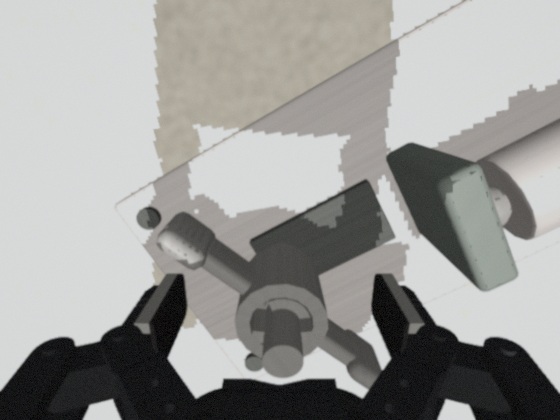

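The fingers now sit anticlockwise of each wing. I'll turn clockwise.

Request:
move_arm(hand=[1,1,1,1,1,1,1,1,1,1,1,1], xyz=[[0,0,0],[0,0,0],[0,0,0],[0,0,0],[0,0,0],[0,0,0],[0,0,0],[0,0,0],[0,0,0],[0,0,0],[0,0,0],[0,0,0]], turn=[[0,0,0.06],[0,0,0.12],[0,0,0.18],[0,0,0.24],[0,0,0.3],[0,0,0.36],[0,0,0.42],[0,0,0.48],[0,0,0.54],[0,0,0.6],[0,0,0.66],[0,0,0.7]])

```text
clock: 13.05
position: [0.5901, -0.0306, 0.0379]
orientation: [0.001, 0.601, 0.799, 0.0]
force: [0.4, 0.5, -0.3]
finger_gap: 0.999
```

```bash
python3 look.py w11; python3 - <<'E'
from h import *
plan(J(0,-.1,.035),YAW-np.radians(87))
E
```

```text
[[ 0.0007 -0.1005  0.0379]] gap 0.9992918929583858 F [ 0.39947741  0.48110044 -0.25033574] t 13.05 q6 -0.5371856878302369
stud [[278.3 356.7]]
pos [ 0.5901 -0.0306  0.0379] yaw 16.01 F [ 0.1  0.1 -0.2] t 13.1
xyz [ 0.0016 -0.0023  0.0096] turn [ 1.500e-03 -3.000e-04  9.407e-01] rows>= 9.9
```

View pics/w11.png

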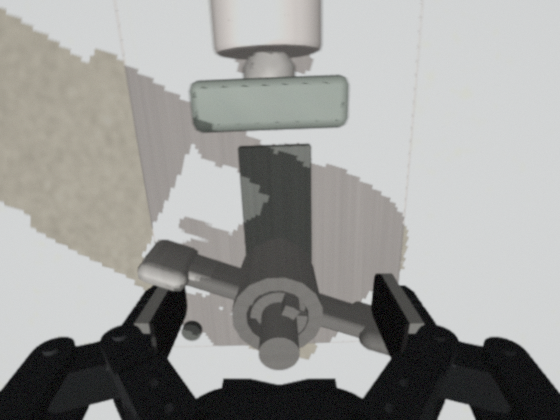

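The wings are engaged and turning. I'll continue clockwise.

Request:
move_arm(hand=[1,1,1,1,1,1,1,1,1,1,1,1], xyz=[[0,-0.001,0.005],[0,-0.001,0.01],[0,-0.001,0.01],[0,-0.001,0.01],[0,-0.001,0.01],[0,-0.001,0.01],[0,-0.001,0.01],[0,-0.001,0.01],[0,-0.001,0.01],[0,-0.001,0.01],[0,-0.001,0.01],[0,-0.001,0.01]], turn=[[0,0,0.08],[0,0,0.16],[0,0,0.24],[0,0,0.32],[0,0,0.4],[0,0,0.48],[0,0,0.56],[0,0,0.64],[0,0,0.72],[0,0,0.8],[0,0,0.88],[0,0,0.95]])

```text
clock: 14.3
position: [0.5897, -0.0306, 0.0347]
orientation: [0.0, 0.984, 0.179, 0.001]
force: [-0.0, -1.4, 0.0]
finger_gap: 0.998
```

```bash
python3 look.py w12; python3 - <<'E'
from h import *
import pickle
plan(J(0,-.1,.035),YAW-np.radians(87))
c=cam('wrist',pickle.load(open('w12.pkl','rb')))
for z in(.075,.070,.068,.066): print(z,proj(c,[J(0,-.1,z),J(0,-.1,.092)]).round(1).tolist())
E
```

```text
[[ 0.0003 -0.1004  0.0347]] gap 0.9984619109535038 F [-0.00277867 -1.42043597  0.02054704] t 14.3 q6 0.9550211694842261
stud [[275.1 365.7]]
pos [ 0.5897 -0.0307  0.0347] yaw -69.63 F [ 0.1 -0.3  1.3] t 14.35
xyz [-0.0009 -0.0016 -0.0012] turn [ 0.0007 -0.001  -0.0108] rows>= 0.1
0.075 [[275.6, 331.1], [275.1, 365.7]]
0.07 [[275.7, 322.5], [275.1, 365.7]]
0.068 [[275.7, 319.3], [275.1, 365.7]]
0.066 [[275.8, 316.1], [275.1, 365.7]]
```

View pics/w12.png

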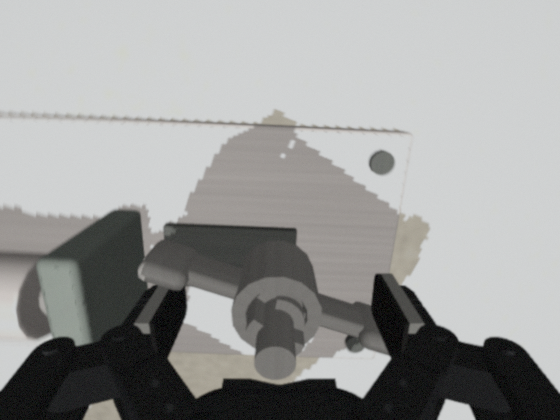

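The ring centre is at (276,311) and the core top at (275,361). That 50 px offset puts the underside at about 32 mm, after roughly 130° clockwise. I'll back off and lift clear.

Request:
move_arm(hand=[1,1,1,1,1,1,1,1,1,1,1,1], xyz=[[0,0,0],[0,0,0],[0,0,0],[0,0,-0.08],[0,0,-0.18],[0,0,-0.28],[0,0,-0.38],[0,0,-0.48],[0,0,-0.48],[0,0,-0.48],[0,0,-0.48],[0,0,-0.48]], turn=[[0,0,-0.08],[0,0,-0.15],[0,0,-0.15],[0,0,-0.15],[0,0,-0.15],[0,0,-0.15],[0,0,-0.15],[0,0,-0.15],[0,0,-0.15],[0,0,-0.15],[0,0,-0.15],[0,0,-0.15]])

```text
clock: 15.55
position: [0.5879, -0.0302, 0.1759]
orientation: [-0.001, 0.956, 0.295, -0.001]
force: [-0.1, 0.0, 0.4]
finger_gap: 0.998
```

```bash
python3 look.py w13; python3 - <<'E'
from h import *
import pickle
c=cam('wrist',pickle.load(open('w13.pkl','rb')))
for z in(.075,.070,.066): print(z,proj(c,[J(0,-.1,z),J(0,-.1,.092)]).round(1).tolist())
print(proj(c,[J(0,.046,.108),J(0,.046,.0815)]))
s=robot.grab_frame('side');cv2.imwrite('pics/s13z.png',cv2.resize(s[165:260,210:340],None,fx=6,fy=6,interpolation=cv2.INTER_CUBIC))
cv2.imwrite('pics/t13.png',robot.grab_frame('top'))
im=cv2.imread('pics/w13.png');cv2.imwrite('pics/w13z.png',cv2.resize(im[130:270,30:380],None,fx=2.2,fy=2.2,interpolation=cv2.INTER_CUBIC))
E
```

```text
[[-0.0013 -0.0995  0.1759]] gap 0.9981324466149818 F [-0.13158809  0.01803201  0.40704338] t 15.55 q6 0.7159114315062609
stud [[279.5 215.5]]
0.075 [[279.5, 208.1], [279.5, 215.5]]
0.07 [[279.5, 206.1], [279.5, 215.5]]
0.066 [[279.5, 204.6], [279.5, 215.5]]
[[ 65.35060625 165.76730344]
 [ 87.63267589 158.65590064]]
```

View pics/w13.png

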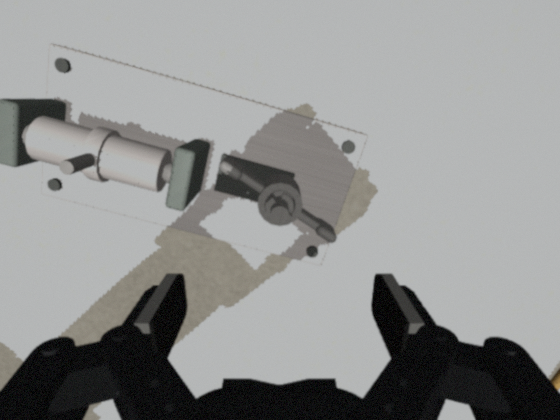

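View pics/s13z.png

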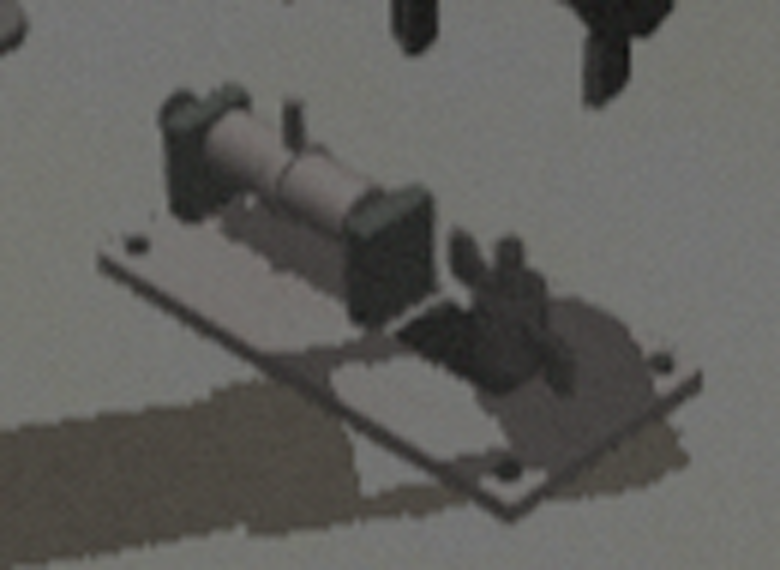

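View pics/t13.png

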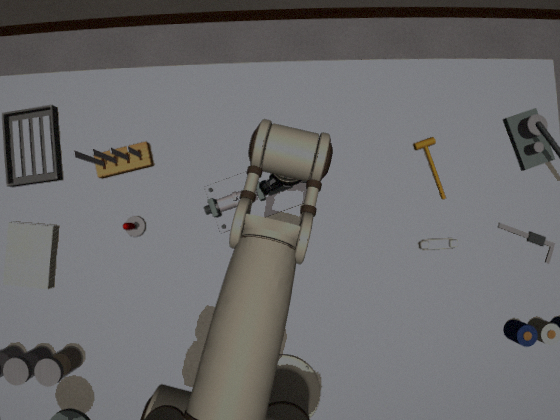

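All the views agree. The peg is upright, with its tip at about (68,165) against (65,166) predicted. The nut is level and low on the stud, the bystanders are unmoved, and the gripper is clear.

```bash
python3 - <<'E'
from station import robot
print(robot.finish_job()); print(robot.observe()['clock'])
E
```

```text
the job is handed in; nothing more can be done
None
the job is handed in; nothing more can be done
```

The mandrel's peg is upright and the wing nut is started on the thread. I handed the job in at about 15.7 s of the 64 s allowed, and no verdict was reported.

- **Mandrel:** I straddled the peg at about -0.64 rad, carried it to vertical and squeezed it lightly to square it up. In the last pictures its tip was within about 3 px of where an upright peg should appear.
- **Nut:** With the jaws fully open round the stud, I pushed both wings anticlockwise by about 60° until the nut dropped. Hub-ring and stud pixel positions matched the expected 7 mm drop. I then lifted clear, came down on the other side of the wings and turned it clockwise by about 130°. I estimate its underside at about 32 mm, under the 36 mm limit, and it looked level.
- **Surroundings:** By eye the bystanders had not moved, and the gripper was clear of everything. The contact force readings I took stayed under about 2 N.

No check failed or disagreed by more than about 1 mm for the stud, or a few pixels elsewhere. The final nut height and peg angle come from pictures only, not a direct reading.

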